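# Reverse the row of paint bottles onto the grey rack

### The job

The next coat uses the colours in the opposite order, so move the three paint bottles from the dark wooden rack to the grey rack in reverse order: the bottle nearest the red end of the dark rack goes into the well farthest from the red end of the grey rack, the middle one goes into the middle well, and the one farthest from the red end goes nearest to it. Leave every bottle standing upright in its well; do not knock any over, and leave the green cup and the roll of tape where they are.

Things in the scene. Friction and masses are not known exactly. Their poses are not given: they have to be found in the camera images.
- dark_rack: Dark wooden rack, fixed, 328 mm long (its x), 20 mm thick, with three square wells in a row that hold the bottles at the start. Origin: on the table, under the centre of the middle well; z up. Well centres at x = -90, 0 and +90 mm, y = 0; each well is 84 x 84 mm and 10 mm deep, its floor 10 mm above the table. The red bar (26 mm high) is at the -x end. A ledge at +y (from y = 52 to 88 mm) carries the colour cards.
- grey_rack: Grey rack, fixed, the same size with the same three wells (84 x 84 mm, 10 mm deep, floor 10 mm above the table, centres at x = -90, 0, +90 mm, y = 0), empty at the start, without ledge. Origin: on the table, under the centre of the middle well; z up. Its red bar is at the -x end.
- bottle_orange (a point): Upright loose squeeze bottle with an orange lower half and black shoulder and cap, 65 mm diameter, 159 mm tall, about 0.3 kg. Point on its axis (z up), 75 mm above its underside. Full width up to 106 mm above the underside, shoulder about 60 mm wide to 128 mm, narrower nozzle above. Best gripped from above across the row, 90 to 120 mm above the underside.
- bottle_violet (a point): Upright loose squeeze bottle with white shoulder and cap and a violet and black lower half, 65 mm diameter, 154 mm tall, about 0.3 kg. Point on its axis (z up), 75 mm above its underside. Full width up to 106 mm above the underside, shoulder about 60 mm wide to 128 mm, narrower nozzle above. Best gripped from above across the row, 90 to 120 mm above the underside.
- bottle_yellow (a point): Upright loose black squeeze bottle with yellow label spot and yellow stains on its cap and shoulder, 65 mm diameter (69 mm over the cap's tab), 148 mm tall, about 0.3 kg. Point on its axis (z up), 75 mm above its underside. Full width up to 106 mm above the underside, shoulder about 60 mm wide to 128 mm, narrower nozzle above. Best gripped from above across the row, 90 to 120 mm above the underside.
- card_orange: Flat orange card, 60 x 26 x 3 mm, fixed on the dark rack's ledge beside the well in which the orange bottle stands at the start (70 mm to +y of the well's centre in the rack's frame); it stays there. Origin at the centre of its underside.
- card_violet: Flat dark violet card, 60 x 26 x 3 mm, fixed on the dark rack's ledge beside the well in which the violet bottle stands at the start (70 mm to +y of the well's centre in the rack's frame); it stays there. Origin at the centre of its underside.
- card_yellow: Flat bright yellow card, 60 x 26 x 3 mm, fixed on the dark rack's ledge beside the well in which the yellow bottle stands at the start (70 mm to +y of the well's centre in the rack's frame); it stays there. Origin at the centre of its underside.
- green_cup (a point): Bystander: loose green plastic cup, 72 mm wide, 81 mm tall, standing on the table straight beyond the racks; the point is on its axis, 40 mm up.
- tape_roll (a point): Bystander: loose roll of cream masking tape lying flat on the table straight beyond the racks, 94 mm wide, 25 mm high; the point is at its centre.
Not all that is in view belongs to the job. Leave any turquoise look-alike of the part that bears bottle_yellow alone.

How it is judged (in metres and radians):
At the end, for the whole second after the job is handed in: Each bottle stands upright (tilt under 0.1 rad), released and at rest, on the floor (6 mm) of the grey rack's well that mirrors its starting well (grey rack x = minus dark rack x), its axis within 13 mm of the well centre along each of the rack's x and y (((x of card_orange in the frame of dark_rack between -0.12 and -0.06 m and x of bottle_orange in the frame of grey_rack between 0.077 and 0.103 m) or (x of card_orange in the frame of dark_rack between -0.03 and 0.03 m and x of bottle_orange in the frame of grey_rack between -0.013 and 0.013 m) or (x of card_orange in the frame of dark_rack between 0.06 and 0.12 m and x of bottle_orange in the frame of grey_rack between -0.103 and -0.077 m)) and y of bottle_orange in the frame of grey_rack between -0.013 and 0.013 m and z of bottle_orange in the frame of grey_rack between 0.079 and 0.091 m and angle between each of bottle_orange, bottle_violet, bottle_yellow's own z axis and vertical below 0.1 rad and linear speed of each of paint_orange, paint_violet, paint_yellow below 0.02 m/s and angular speed of each of paint_orange, paint_violet, paint_yellow below 0.2 rad/s and ((x of card_violet in the frame of dark_rack between -0.12 and -0.06 m and x of bottle_violet in the frame of grey_rack between 0.077 and 0.103 m) or (x of card_violet in the frame of dark_rack between -0.03 and 0.03 m and x of bottle_violet in the frame of grey_rack between -0.013 and 0.013 m) or (x of card_violet in the frame of dark_rack between 0.06 and 0.12 m and x of bottle_violet in the frame of grey_rack between -0.103 and -0.077 m)) and y of bottle_violet in the frame of grey_rack between -0.013 and 0.013 m and z of bottle_violet in the frame of grey_rack between 0.079 and 0.091 m and ((x of card_yellow in the frame of dark_rack between -0.12 and -0.06 m and x of bottle_yellow in the frame of grey_rack between 0.077 and 0.103 m) or (x of card_yellow in the frame of dark_rack between -0.03 and 0.03 m and x of bottle_yellow in the frame of grey_rack between -0.013 and 0.013 m) or (x of card_yellow in the frame of dark_rack between 0.06 and 0.12 m and x of bottle_yellow in the frame of grey_rack between -0.103 and -0.077 m)) and y of bottle_yellow in the frame of grey_rack between -0.013 and 0.013 m and z of bottle_yellow in the frame of grey_rack between 0.079 and 0.091 m); the robot touches nothing.
It fails at once if the orange bottle is tipped by more than 35 degrees (angle between bottle_orange's own z axis and vertical above 0.61 rad).
It fails at once if the violet bottle is tipped by more than 35 degrees (angle between bottle_violet's own z axis and vertical above 0.61 rad).
It fails at once if the yellow bottle is tipped by more than 35 degrees (angle between bottle_yellow's own z axis and vertical above 0.61 rad).
It fails at once if the green cup is moved by more than 30 mm (distance of green_cup from where it was at the start of the episode above 0.03 m).
It fails at once if the tape roll is moved by more than 30 mm (distance of tape_roll from where it was at the start of the episode above 0.03 m).
It also fails if it takes over 96 s, if anything falls off the work surface, if the arm or the gripper's body presses on something with over 40 N, if the wrist force passes 120 N, or if a joint passes its speed limit or range.

### The arm

A 6-joint arm with a two-finger parallel gripper is mounted at the origin on a cart in front of the work surface, level with it; the furniture and walls round the work are solid. World frame = base frame: x ahead of the robot, y to its left, z up, the work surface at z = 0. Lengths are in mm, angles in rad, forces in N, time in s.
With the tool pointing down it reaches from about 350 to 975 mm from the base axis. Payload 7.1 kg.
Tool frame: the origin (TCP) lies at the very end of the fingers, on their centre line; the grasp point (between the pads) lies 19 mm behind it; z points along the fingers, y is the line along which they close (so a half turn about z gives the same grasp; the last joint's range is limited). The gripper opens to 88 mm and grips with 3 to 60 N. Pads are 20 mm wide; open, the fingers measure 115 mm over their backs; the gripper's body (75 mm by 178 mm) begins 61 mm behind the grasp point.
Start: joints at [-1.298, 0.423, 1.63, -0, 1.089, -0.019], TCP at [179.816, -598.557, 222.675] pointing down, gripper open.
Joint ranges: [-3, 3], [-0.9, 2.11], [0.09, 2.58], [-1.31, 4.45], [0.11, 2.69], [-2.54, 2.54]. Speed limits (rad/s): [2.39, 2.39, 3.01, 3.14, 3.14, 3.14].

### API

Orientations are given as a rotation vector (axis times angle).
In Python, from workcell import get_obs, get_image, job, models gives the robot as it stands.
- The arm moves only by the tool jog_arm, never from a script. Its argument "increments" is one flat list of numbers, 7 for each row, row after row: the turn, a rotation vector about the tool's x, y, z in degrees, then the shift along the tool's x, y, z in mm, then the opening in per cent of the stroke, from 0 (shut) to 100 (fully open). A call has 1 to 12 rows; each row shifts and turns the commanded pose from where the row before left it, along the tool's axes as they then stand; what a row does not reach is not made up. A row lasts 1/8 s, in which the tool goes at most 62.5 mm and 10.7 degrees, less where a joint would pass 70% of its speed; a pose out of reach is approached as far as the arm can. A call is refused whole if a number of a shift passes 62.5 or a number of a turn 10.7, either way. A call with a gripper value outside its range is refused whole. The fingers move at their own pace and stop on an object; the grip force is fixed at half the most. Time passes only in rows, so rows that do not move let the fingers close. It gives the time, the measured TCP pose, the force, the opening and the grip force at its end, in the units of the state.
- get_obs(): the state, without advancing time (a new reading comes with each control period).
- get_image(name): name is "side" or "top" or "wrist"; returns a dict with "pixels" (420x560x3 uint8, blue, green, red), "depth" (420x560 float32, mm along the optical axis (not along the pixel's ray), 0 where there is no reading), "fx", "fy", "cx", "cy" (pixels), "cam_to_world" (4x4, takes a point from camera to world coordinates); the wrist camera has in their place "tool_from_camera" (4x4, takes a point from camera to tool coordinates, whose origin is the TCP and whose axes are the flange's). Camera axes: x right, y up, looking along -z (the intrinsics and any distortion apply to the point x, -y, -z); pixel columns grow to the right and rows downward; lengths in mm; the calibration is good to about 2 mm. A picture is of the moment at which its call begins: read the wrist's pose just before it.
- job.close_job(): hands the job in; it is judged then, once.
Trained networks look in the newest picture that a camera, given by its name, has taken for a name from the list of things; names that differ only in an ending like _2 or _b are one class to them, and where a whole thing is asked for, a point or a joint stands for the part that bears it (a point fixed in the world has none). Each returns a list of dicts, best first, with "p" (0 to 1); they miss things now and then, are a little off and sometimes report something else, mostly with a low value. They report only what shows in the picture. A call takes as long as a camera call. They do not tell look-alikes from the thing itself.
- models.look_for(target, camera): "centre" ([x, y, z] in mm, in world coordinates, good to about 4 mm: the middle of the surface that is visible of it).
- models.regions_of(target, camera): "region" (420x560 bool, what is visible of it).
The state is a dict: "t": time; "qpos": joint angles; "qvel": joint speeds; "joint_torque": joint torques, N m; "ee_pos": TCP position; "orientation": TCP orientation; "ft_force": force on the tool from outside, world axes, zero at the start; "moment": the same for the moment, N m; "width": finger opening in mm; "grasp_force": force on a finger pad.
Only numpy, scipy, OpenCV 4.12 (cv2) and the standard library are available. Lean on these libraries where they do the work, as an engineer would, in place of code of your own. Each camera call takes 0.05 s, during which the arm holds its last target. There are 200 camera calls.

## Working session

There is one attempt and no reset: what is moved stays moved. The work goes in short steps, Python scripts to look and compute and a tool call to move; the robot and the scene stay as the last step left them, time stands still between calls to the robot, and variables do not carry over. Pictures are saved under pics/ and viewed, at most 14 in all, crops included, and the job is handed in when it is done.

Besides the shell and the picture viewer there is one more tool, called after ">>>" as name(argument=value, ...) on one line, values as JSON. jog_arm: Moves the arm, as the interface text tells. Its arguments: {"type":"object","properties":{"increments":{"type":"array"}},"required":["increments"]}

```bash
mkdir -p pics; cat > h.py <<'E'
import numpy as np,cv2
from workcell import get_obs,get_image,job,models
def cloud(im):
    d=im['depth'];v,u=np.mgrid[0:420,0:560]
    p=np.stack([(u-im['cx'])/im['fx']*d,-(v-im['cy'])/im['fy']*d,-d,np.ones_like(d)],-1)
    return (p@np.array(im['cam_to_world']).T)[...,:3]
E
python3 - <<'E'
from h import *
a=get_image('top');b=get_image('side')
cv2.imwrite('pics/a.png',a['pixels']);cv2.imwrite('pics/b.png',b['pixels'])
np.savez('a.npz',**a);np.savez('b.npz',**b)
for c in('top','side'):
  for n in['dark_rack','grey_rack','bottle_orange','bottle_violet','bottle_yellow','card_orange','card_violet','card_yellow','green_cup','tape_roll']:
    print(c,n,[(np.round(r['centre']).tolist(),round(r['p'],2)) for r in models.look_for(n,c)][:3])
o=get_obs();print(o['t'],o['ee_pos'],o['orientation'],o['width'])
E
```

```text
top dark_rack [([525.0, -196.0, 24.0], 0.73)]
top grey_rack [([498.0, 154.0, 12.0], 0.96)]
top bottle_orange [([554.0, -215.0, 130.0], 0.68)]
top bottle_violet [([471.0, -222.0, 128.0], 0.81)]
top bottle_yellow [([641.0, -211.0, 130.0], 0.98), ([798.0, -228.0, 114.0], 0.96), ([624.0, -66.0, 125.0], 0.95)]
top card_orange [([560.0, -153.0, 23.0], 0.74)]
top card_violet [([470.0, -157.0, 20.0], 0.68), ([646.0, -149.0, 20.0], 0.24)]
top card_yellow [([645.0, -150.0, 22.0], 0.5)]
top green_cup [([782.0, 98.0, 26.0], 0.59)]
top tape_roll [([784.0, -59.0, 25.0], 0.9)]
side dark_rack [([512.0, -162.0, 25.0], 0.62)]
side grey_rack [([506.0, 162.0, 11.0], 0.86)]
side bottle_orange [([560.0, -198.0, 84.0], 0.77)]
side bottle_violet [([477.0, -205.0, 81.0], 0.8), ([508.0, 161.0, 10.0], 0.19)]
side bottle_yellow [([634.0, -42.0, 74.0], 0.85), ([663.0, -201.0, 113.0], 0.81), ([808.0, -211.0, 75.0], 0.75)]
side card_orange []
side card_violet [([469.0, -153.0, 25.0], 0.45), ([507.0, 161.0, 10.0], 0.22)]
side card_yellow [([790.0, -84.0, 16.0], 0.5)]
side green_cup [([765.0, 115.0, 60.0], 0.81), ([506.0, 162.0, 10.0], 0.64)]
side tape_roll [([790.0, -81.0, 16.0], 0.75)]
1.1 [ 179.80730148 -598.53741542  222.649597  ] [-3.10814985e+00 -4.56747841e-01  4.68450809e-05] 87.90049937954159
```

View pics/a.png

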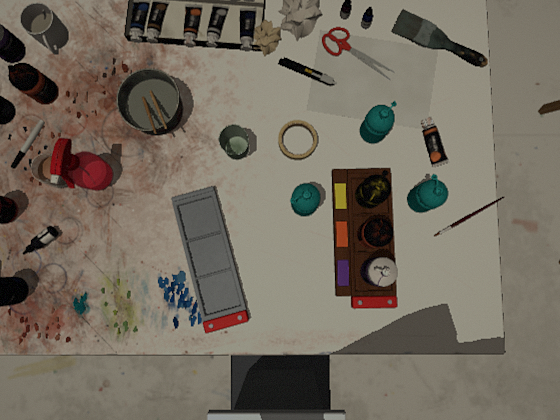

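View pics/b.png

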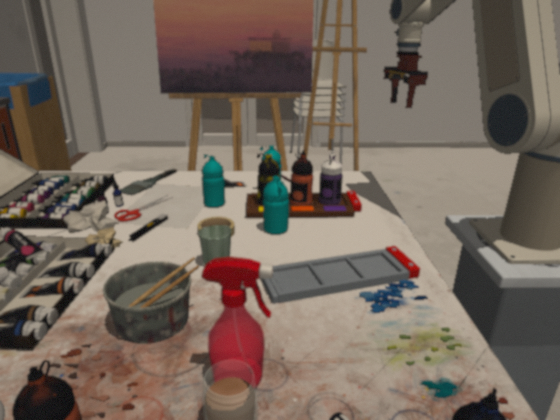

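The top view shows the dark rack with its red bar at (375,301), nearest the robot, and its cards on the left. Violet stands at (380,270), orange at (376,232) and black/yellow at (374,188). The grey rack's red bar is at (225,322), and the cup (236,142) and tape (298,139) are beyond the racks.

Candidates for bottle_yellow are (374,188), which is black with yellow stains in the rack, and the turquoise look-alikes at (305,199), (378,122) and (428,194). The one at (374,188) fits. I'll confirm it in a crop and fit the rack poses.

```bash
python3 - <<'E'
from h import *
a=dict(np.load('a.npz'));px=a['pixels'];P=cloud(a)
c=cv2.resize(px[150:335,160:460],None,fx=2.65,fy=2.65,interpolation=cv2.INTER_CUBIC)
cv2.imwrite('pics/c.png',cv2.convertScaleAbs(c,alpha=1.5))
hsv=cv2.cvtColor(px,cv2.COLOR_BGR2HSV)
for n in('grey_rack','dark_rack'):
    x0=(498,154) if n[0]=='g' else (550,-210)
    near=(abs(P[...,0]-x0[0])<230)&(abs(P[...,1]-x0[1])<110)
    red=near&((hsv[...,0]<6)|(hsv[...,0]>174))&(hsv[...,1]>150)&(hsv[...,2]>100)&(P[...,2]<40)
    r=cv2.minAreaRect(P[red][:,:2].astype(np.float32));print(n,'red',r,np.median(P[red][:,2]))
    m=near&(P[...,2]>5)&(P[...,2]<40)
    m=cv2.morphologyEx(m.astype(np.uint8),cv2.MORPH_OPEN,np.ones((3,3)))
    k,l,s,ce=cv2.connectedComponentsWithStats(m);i=1+np.argmax(s[1:,4])
    q=P[l==i];r=cv2.minAreaRect(q[:,:2].astype(np.float32));print(r,len(q),np.percentile(q[:,2],[5,25,50,75,95]))
    if n[0]=='g':
        rim=(l==i)&(P[...,2]>15.5); fl=(l==i)&(P[...,2]<14)
        fl=cv2.erode(fl.astype(np.uint8),np.ones((3,3)))
        k,l2,s,ce=cv2.connectedComponentsWithStats(fl)
        for j in range(1,k):
            if s[j,4]>100: print('floor',s[j],P[l2==j].mean(0),cv2.minAreaRect(P[l2==j][:,:2].astype(np.float32)))
for n in('bottle_orange','bottle_violet','bottle_yellow'):
    for h in (0,):
        b=[r for r in models.look_for(n,'top')][0]['centre']
        m=(np.hypot(P[...,0]-b[0],P[...,1]-b[1])<45)&(P[...,2]>60)
        q=P[m];print(n,q[:,2].max())
        for z in(80,100,115,130,140):
            s=q[(abs(q[:,2]-z)<8)]
            if len(s)>8: print(z,len(s),s[:,:2].min(0).round(),s[:,:2].max(0).round())
E
```

```text
grey_rack red ((358.58978271484375, 117.01982116699219), (24.971677780151367, 100.7058334350586), 15.386630058288574) 25.53065600466425
((502.4504699707031, 156.9014129638672), (328.6390075683594, 107.36278533935547), 15.537986755371094) 6310 [ 7.1503291   9.51528873 11.94010496 19.47270665 25.13309383]
floor [184 199  35  40 590] [594.83442044 178.06312348   9.89586854] ((597.636474609375, 183.1210174560547), (78.17770385742188, 78.2348861694336), 15.604177474975586)
floor [191 235  38  41 746] [508.88440391 157.09370638   9.89472035] ((510.199462890625, 159.55703735351562), (78.04179382324219, 79.32852935791016), 15.488115310668945)
floor [199 274  39  40 850] [421.15621102 135.49572532   9.83569415] ((423.10791015625, 135.1132049560547), (78.68009948730469, 78.96196746826172), 15.11270809173584)
dark_rack red ((401.07757568359375, -226.0030059814453), (100.13034057617188, 23.282405853271484), 89.86717224121094) 25.632174340182928
((550.9276733398438, -205.97927856445312), (329.2450866699219, 141.13487243652344), 0.8359183669090271) 5623 [ 8.05960528 13.9811631  19.55505975 22.41951697 26.6564383 ]
bottle_orange 170.29617522732042
80 28 [ 525. -211.] [ 580. -189.]
100 56 [ 524. -231.] [ 586. -189.]
115 97 [ 524. -252.] [ 585. -191.]
130 359 [ 526. -251.] [ 583. -192.]
140 323 [ 529. -245.] [ 580. -196.]
bottle_violet 165.45391097626964
80 36 [ 440. -221.] [ 503. -195.]
100 73 [ 441. -235.] [ 503. -196.]
115 68 [ 442. -257.] [ 501. -197.]
130 555 [ 442. -257.] [ 500. -197.]
140 176 [ 451. -244.] [ 492. -207.]
bottle_yellow 160.07316796806617
80 26 [ 617. -221.] [ 660. -188.]
100 60 [ 619. -240.] [ 673. -187.]
115 86 [ 619. -248.] [ 679. -188.]
130 348 [ 620. -248.] [ 678. -189.]
140 324 [ 625. -243.] [ 678. -196.]
```

View pics/c.png

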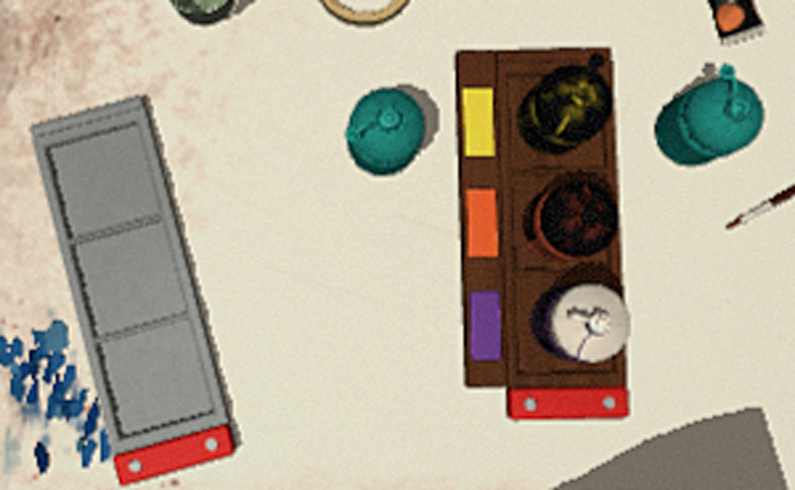

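The crop confirms it: the black, yellow-stained bottle beside the yellow card (crop 567,108) is bottle_yellow, and the turquoise ones aren't part of the job. From the red end, the order is violet, orange, yellow. So violet goes to grey +90, orange to 0 and yellow to -90.

```bash
cat >> h.py <<'E'
from scipy.spatial.transform import Rotation as R
def plan(*pts):
    o=get_obs();T=R.from_rotvec(o['orientation']);p=np.array(o['ee_pos'])
    print(o['t'],p.round(1),o['width'],o['grasp_force'])
    for q in pts:
        d=T.inv().apply(np.array(q,float)-p);print(q,d.round(1),'rows>=',round(np.linalg.norm(d)/60,1));p=np.array(q,float)
G=np.array([509.6,159.3]);U=np.array([np.cos(np.radians(15.45)),np.sin(np.radians(15.45))])
E
python3 - <<'E'
from h import *
for s in(90,0,-90):print(s,G+s*U)
plan((471.5,-227,250),(471.5,-227,96))
E
```

```text
90 [596.34769662 183.27576134]
0 [509.6 159.3]
-90 [422.85230338 135.32423866]
1.25 [ 179.8 -598.6  222.7] 87.42307358003083 0.0
(471.5, -227, 250) [ 386.3 -271.9  -27.3] rows>= 7.9
(471.5, -227, 96) [  0.  -0. 154.] rows>= 2.6
```

>>> jog_arm(increments=[0, 0, 0, 38.6, -27.2, -2.7, 100, 0, 0, 0, 38.6, -27.2, -2.7, 100, 0, 0, 0, 38.6, -27.2, -2.7, 100, 0, 0, 0, 38.6, -27.2, -2.7, 100, 0, 0, 0, 38.6, -27.2, -2.7, 100, 0, 0, 0, 38.6, -27.2, -2.7, 100, 0, 0, 0, 38.6, -27.2, -2.7, 100, 0, 0, 0, 38.6, -27.2, -2.7, 100, 0, 0, 0, 38.6, -27.2, -2.7, 100, 0, 0, 0, 38.6, -27.2, -2.7, 100, 0, 0, 0, 0, 0, 0, 100, 0, 0, 0, 0, 0, 0, 100])

```text
t: 2.75
ee_pos: [470.9, -227.2, 249.6]
orientation: [3.108, 0.458, -0.001]
ft_force: [-0.3, -0.6, 0.4]
width: 87.8
grasp_force: 0.0
```

```bash
python3 - <<'E'
from h import *
plan((471.5,-227,250),(471.5,-227,96))
w=get_image('wrist');cv2.imwrite('pics/d.png',w['pixels'])
E
```

```text
2.75 [ 470.9 -227.2  249.6] 87.809139234282 0.0
(471.5, -227, 250) [ 0.6 -0.  -0.4] rows>= 0.0
(471.5, -227, 96) [ 1.00e-01 -0.00e+00  1.54e+02] rows>= 2.6
```

View pics/d.png

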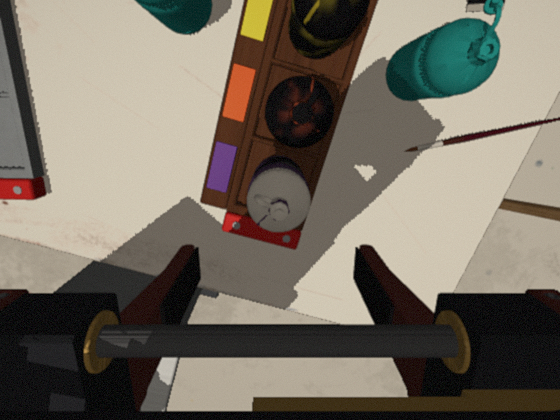

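The wrist view shows the violet bottle's cap at (278,205), midway between the fingers at (190,250) and (365,250). I'll go down and grip.

>>> jog_arm(increments=[0, 0, 0, 0.6, 0, 30, 100, 0, 0, 0, 0, 0, 30, 100, 0, 0, 0, 0, 0, 30, 100, 0, 0, 0, 0, 0, 30, 100, 0, 0, 0, 0, 0, 20, 100, 0, 0, 0, 0, 0, 14, 100, 0, 0, 0, 0, 0, 0, 100, 0, 0, 0, 0, 0, 0, 60, 0, 0, 0, 0, 0, 0, 60, 0, 0, 0, 0, 0, 0, 60, 0, 0, 0, 0, 0, 0, 60, 0, 0, 0, 0, 0, 0, 60])

```text
t: 4.3
ee_pos: [472.6, -227.4, 96.3]
orientation: [3.107, 0.457, 0.002]
ft_force: [0.3, -2.8, 5.0]
width: 60.2
grasp_force: 28.5
```

>>> jog_arm(increments=[0, 0, 0, 0, 0, -8, 50, 0, 0, 0, 0, 0, -15, 50, 0, 0, 0, 0, 0, -25, 50, 0, 0, 0, 0, 0, -30, 50, 0, 0, 0, 0, 0, -30, 50, 0, 0, 0, 0, 0, -30, 50, 0, 0, 0, 0, 0, -25, 50, 0, 0, 0, 0, 0, -7, 50, 0, 0, 0, 0, 0, 0, 50, 0, 0, 0, 0, 0, 0, 50])

```text
t: 5.55
ee_pos: [471.1, -226.5, 264.6]
orientation: [-3.107, -0.457, 0.003]
ft_force: [-0.0, -0.4, -3.5]
width: 59.9
grasp_force: 27.7
```

```bash
python3 - <<'E'
from h import *
plan((596.3,183.3,266),(596.3,183.3,97))
w=get_image('side');cv2.imwrite('pics/e.png',w['pixels'][60:280,150:460])
E
```

```text
5.55 [ 471.1 -226.5  264.6] 59.9491439594525 27.69568946844629
(596.3, 183.3, 266) [ 237.8 -356.4   -1.3] rows>= 7.1
(596.3, 183.3, 97) [  0.3   0.3 169. ] rows>= 2.8
```

View pics/e.png

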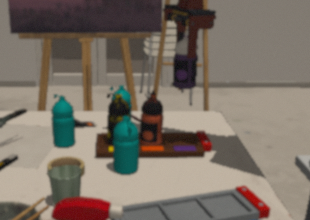

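The violet bottle hangs upright in the gripper at (183,75), and the other two are undisturbed.

>>> jog_arm(increments=[0, 0, 0, 12, -18, 0, 50, 0, 0, 0, 24, -36, 0, 50, 0, 0, 0, 24, -36, 0, 50, 0, 0, 0, 24, -36, 0, 50, 0, 0, 0, 24, -36, 0, 50, 0, 0, 0, 24, -36, 0, 50, 0, 0, 0, 24, -36, 0, 50, 0, 0, 0, 24, -36, 0, 50, 0, 0, 0, 24, -36, 0, 50, 0, 0, 0, 22, -32, 0, 50, 0, 0, 0, 12, -18, 0, 50, 0, 0, 0, 0, 0, 0, 50])

```text
t: 7.1
ee_pos: [597.2, 183.4, 264.7]
orientation: [3.107, 0.459, -0.002]
ft_force: [-0.2, -0.7, -3.6]
width: 60.3
grasp_force: 27.6
```

>>> jog_arm(increments=[0, 0, 0, 0, 0, 0, 50, 0, 0, 0, 0, 0, 25, 50, 0, 0, 0, 0, 0, 35, 50, 0, 0, 0, 0, 0, 35, 50, 0, 0, 0, 0, 0, 25, 50, 0, 0, 0, 0, 0, 10, 50, 0, 0, 0, 0, 0, 0, 50, 0, 0, 0, 0, 0, 0, 50])

```text
t: 8.1
ee_pos: [598.3, 182.5, 137.0]
orientation: [-3.108, -0.456, -0.003]
ft_force: [0.3, 0.2, -2.5]
width: 59.8
grasp_force: 27.7
```

```bash
python3 - <<'E'
from h import *
plan((596.3,183.3,97))
a=get_image('top');P=cloud(a)
f=lambda im,n:None
m=models.regions_of('bottle_violet','top');print([(r['p'],P[r['region']].mean(0).round()) for r in m])
cv2.imwrite('pics/f.png',cv2.resize(a['pixels'][150:350,140:290],None,fx=3,fy=3))
E
```

```text
8.1 [598.3 182.5 137. ] 59.78249241817254 27.651883625061373
(596.3, 183.3, 97) [-1.7 -1.3 40. ] rows>= 0.7
[(0.49, array([578., 158., 106.]))]
```

View pics/f.png

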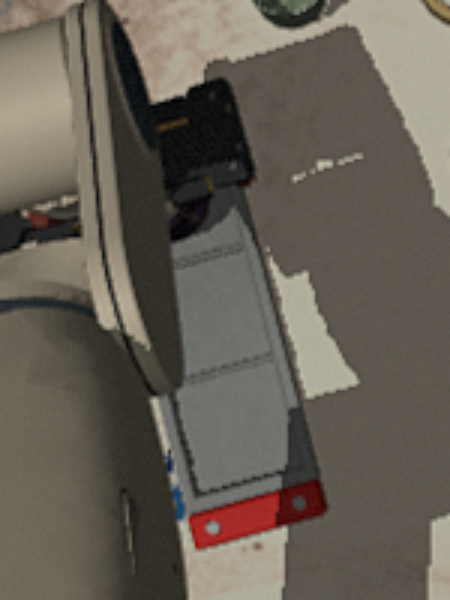

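The arm hides the bottle from above, but the tool pose sits over the well. Lowering to 97.

>>> jog_arm(increments=[0, 0, 0, -1.5, -1, 15, 50, 0, 0, 0, 0, 0, 12, 50, 0, 0, 0, 0, 0, 5, 50, 0, 0, 0, 0, 0, 5, 50, 0, 0, 0, 0, 0, 2, 50, 0, 0, 0, 0, 0, 0, 50, 0, 0, 0, 0, 0, 0, 50])

```text
t: 9.07
ee_pos: [595.8, 183.2, 96.9]
orientation: [-3.108, -0.457, -0.001]
ft_force: [0.3, -0.0, -3.0]
width: 59.7
grasp_force: 27.7
```

>>> jog_arm(increments=[0, 0, 0, 0, 0, 1, 50, 0, 0, 0, 0, 0, 0, 50, 0, 0, 0, 0, 0, 0, 50])

```text
t: 9.45
ee_pos: [596.0, 183.1, 96.3]
orientation: [-3.108, -0.457, -0.001]
ft_force: [-2.0, -1.4, 4.9]
width: 59.9
grasp_force: 28.8
```

It makes contact at the expected height, so it's on the well floor. Releasing and going up.

>>> jog_arm(increments=[0, 0, 0, 0, 0, 0, 72, 0, 0, 0, 0, 0, 0, 100, 0, 0, 0, 0, 0, 0, 100, 0, 0, 0, 0, 0, 0, 100, 0, 0, 0, 0, 0, -20, 100, 0, 0, 0, 0, 0, -40, 100, 0, 0, 0, 0, 0, -50, 100, 0, 0, 0, 0, 0, -50, 100, 0, 0, 0, 0, 0, 0, 100, 0, 0, 0, 0, 0, 0, 100])

```text
t: 10.7
ee_pos: [595.3, 183.0, 256.2]
orientation: [-3.108, -0.457, -0.001]
ft_force: [0.5, 1.5, -0.7]
width: 87.8
grasp_force: 0.0
```

```bash
python3 - <<'E'
from h import *
plan((554.5,-222,256),(554.5,-222,95))
E
```

```text
10.7 [595.3 183.  256.2] 87.7935719205224 0.0
(554.5, -222, 256) [-1.556e+02  3.761e+02  1.000e-01] rows>= 6.8
(554.5, -222, 95) [-1.00e-01  0.00e+00  1.61e+02] rows>= 2.7
```

>>> jog_arm(increments=[0, 0, 0, -8, 19, 0, 100, 0, 0, 0, -16, 38, 0, 100, 0, 0, 0, -16, 38, 0, 100, 0, 0, 0, -16, 38, 0, 100, 0, 0, 0, -16, 38, 0, 100, 0, 0, 0, -16, 38, 0, 100, 0, 0, 0, -16, 38, 0, 100, 0, 0, 0, -16, 38, 0, 100, 0, 0, 0, -16, 38, 0, 100, 0, 0, 0, -14, 38, 0, 100, 0, 0, 0, -5.6, 15, 0, 100, 0, 0, 0, 0, 0, 0, 100])

```text
t: 12.2
ee_pos: [553.8, -222.6, 254.7]
orientation: [-3.108, -0.453, 0.002]
ft_force: [0.2, 0.0, 0.7]
width: 88.0
grasp_force: 0.0
```

```bash
python3 - <<'E'
from h import *
plan((554.5,-222,256),(554.5,-222,95))
a=get_image('wrist');top=get_image('top')
cv2.imwrite('pics/g.png',np.hstack([a['pixels'][:300],top['pixels'][100:400,140:290]]))
P=cloud(top);m=(np.hypot(P[...,0]-596,P[...,1]-183)<55)&(P[...,2]>105)&(P[...,2]<140)
q=P[m];print(len(q),q.min(0).round(),q.max(0).round())
E
```

```text
12.2 [ 553.8 -222.6  254.7] 88.00022092823816 0.0
(554.5, -222, 256) [ 0.8 -0.4 -1.3] rows>= 0.0
(554.5, -222, 95) [  0.2   0.2 161. ] rows>= 2.7
589 [564. 152. 108.] [624. 212. 140.]
```

View pics/g.png

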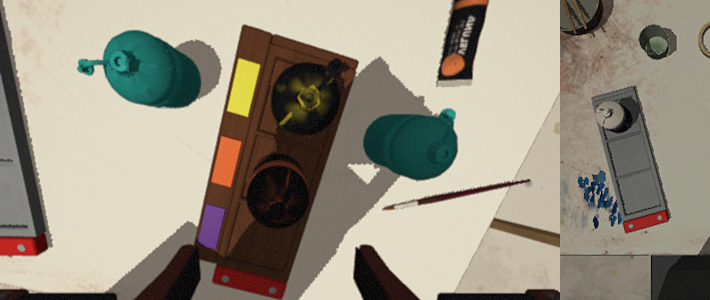

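Violet stands in the far grey well with its centre at about (594,182), 2.5 mm off. Orange is centred between the fingers at (278,195). Descending to grip.

>>> jog_arm(increments=[0, 0, 0, 0.6, 0, 30, 100, 0, 0, 0, 0, 0, 35, 100, 0, 0, 0, 0, 0, 35, 100, 0, 0, 0, 0, 0, 30, 100, 0, 0, 0, 0, 0, 20, 100, 0, 0, 0, 0, 0, 9, 100, 0, 0, 0, 0, 0, 0, 100, 0, 0, 0, 0, 0, 0, 60, 0, 0, 0, 0, 0, 0, 60, 0, 0, 0, 0, 0, 0, 60, 0, 0, 0, 0, 0, 0, 60, 0, 0, 0, 0, 0, 0, 60])

```text
t: 13.8
ee_pos: [555.8, -222.1, 97.3]
orientation: [3.107, 0.456, 0.002]
ft_force: [-0.2, -2.7, 4.2]
width: 59.2
grasp_force: 29.7
```

>>> jog_arm(increments=[0, 0, 0, 0, 0, -8, 50, 0, 0, 0, 0, 0, -15, 50, 0, 0, 0, 0, 0, -25, 50, 0, 0, 0, 0, 0, -35, 50, 0, 0, 0, 0, 0, -35, 50, 0, 0, 0, 0, 0, -35, 50, 0, 0, 0, 0, 0, -30, 50, 0, 0, 0, 0, 0, -7, 50, 0, 0, 0, 0, 0, 0, 50, 0, 0, 0, 0, 0, 0, 50])

```text
t: 15.05
ee_pos: [554.5, -221.2, 285.1]
orientation: [-3.107, -0.457, 0.004]
ft_force: [-0.4, -0.8, -3.6]
width: 59.5
grasp_force: 29.2
```

```bash
python3 - <<'E'
from h import *
plan((510,159.3,285),(510,159.3,97))
E
```

```text
15.05 [ 554.5 -221.2  285.1] 59.471734233514375 29.217916563620747
(510, 159.3, 285) [  66.9 -377.2    0.6] rows>= 6.4
(510, 159.3, 97) [  0.4   0.3 188. ] rows>= 3.1
```

>>> jog_arm(increments=[0, 0, 0, 3.5, -19, 0, 50, 0, 0, 0, 6.7, -38, 0, 50, 0, 0, 0, 6.7, -38, 0, 50, 0, 0, 0, 6.7, -38, 0, 50, 0, 0, 0, 6.7, -38, 0, 50, 0, 0, 0, 6.7, -38, 0, 50, 0, 0, 0, 6.7, -38, 0, 50, 0, 0, 0, 6.7, -38, 0, 50, 0, 0, 0, 6.7, -38, 0, 50, 0, 0, 0, 6.7, -38, 0, 50, 0, 0, 0, 3, -16, 0, 50, 0, 0, 0, 0, 0, 0, 50])

```text
t: 16.55
ee_pos: [510.3, 159.5, 286.2]
orientation: [3.107, 0.46, -0.001]
ft_force: [0.2, -0.1, -2.9]
width: 59.7
grasp_force: 29.2
```

>>> jog_arm(increments=[0, 0, 0, 0, 0, 20, 50, 0, 0, 0, 0, 0, 35, 50, 0, 0, 0, 0, 0, 35, 50, 0, 0, 0, 0, 0, 35, 50, 0, 0, 0, 0, 0, 25, 50, 0, 0, 0, 0, 0, 0, 50, 0, 0, 0, 0, 0, 0, 50])

```text
t: 17.42
ee_pos: [511.7, 158.2, 137.6]
orientation: [-3.108, -0.456, -0.002]
ft_force: [-0.3, -0.8, -2.7]
width: 59.4
grasp_force: 29.3
```

```bash
python3 - <<'E'
from h import *
plan((510,159.3,98))
E
```

```text
17.425 [511.7 158.2 137.6] 59.412039143029965 29.30103270069594
(510, 159.3, 98) [-1.3 -1.5 39.6] rows>= 0.7
```

>>> jog_arm(increments=[0, 0, 0, -1.3, -1.4, 15, 50, 0, 0, 0, 0, 0, 12, 50, 0, 0, 0, 0, 0, 6, 50, 0, 0, 0, 0, 0, 5, 50, 0, 0, 0, 0, 0, 2, 50, 0, 0, 0, 0, 0, 0, 50, 0, 0, 0, 0, 0, 0, 50])

```text
t: 18.3
ee_pos: [509.6, 159.8, 97.3]
orientation: [-3.108, -0.457, -0.002]
ft_force: [-1.5, -1.4, 3.7]
width: 59.4
grasp_force: 29.7
```

On the floor at 97.3. Releasing.

>>> jog_arm(increments=[0, 0, 0, 0, 0, 0, 72, 0, 0, 0, 0, 0, 0, 100, 0, 0, 0, 0, 0, 0, 100, 0, 0, 0, 0, 0, 0, 100, 0, 0, 0, 0, 0, -20, 100, 0, 0, 0, 0, 0, -40, 100, 0, 0, 0, 0, 0, -50, 100, 0, 0, 0, 0, 0, -50, 100, 0, 0, 0, 0, 0, 0, 100, 0, 0, 0, 0, 0, 0, 100])

```text
t: 19.55
ee_pos: [508.7, 159.5, 256.1]
orientation: [3.108, 0.457, -0.001]
ft_force: [-1.0, -0.3, -0.4]
width: 87.7
grasp_force: 0.0
```

```bash
python3 - <<'E'
from h import *
plan((648.5,-218.3,257),(648.5,-218.3,95))
E
```

```text
19.55 [508.7 159.5 256.1] 87.6574682676139 0.0
(648.5, -218.3, 257) [ 25.2 402.1  -0.9] rows>= 6.7
(648.5, -218.3, 95) [1.00e-01 0.00e+00 1.62e+02] rows>= 2.7
```

>>> jog_arm(increments=[0, 0, 0, 1.2, 20, 0, 100, 0, 0, 0, 2.5, 40, 0, 100, 0, 0, 0, 2.5, 40, 0, 100, 0, 0, 0, 2.5, 40, 0, 100, 0, 0, 0, 2.5, 40, 0, 100, 0, 0, 0, 2.5, 40, 0, 100, 0, 0, 0, 2.5, 40, 0, 100, 0, 0, 0, 2.5, 40, 0, 100, 0, 0, 0, 2.5, 40, 0, 100, 0, 0, 0, 2.5, 40, 0, 100, 0, 0, 0, 1.5, 22, 0, 100, 0, 0, 0, 0, 0, 0, 100])

```text
t: 21.05
ee_pos: [648.5, -219.5, 255.3]
orientation: [-3.108, -0.453, 0.003]
ft_force: [0.1, 0.0, -0.3]
width: 87.8
grasp_force: 0.0
```

```bash
python3 - <<'E'
from h import *
plan((648.5,-218.3,257),(648.5,-218.3,95))
a=get_image('wrist');top=get_image('top')
cv2.imwrite('pics/i.png',np.hstack([a['pixels'][:300],top['pixels'][100:400,140:290]]))
P=cloud(top);m=(np.hypot(P[...,0]-510,P[...,1]-159)<50)&(P[...,2]>105)&(P[...,2]<140)
q=P[m];print(len(q),q.min(0).round(),q.max(0).round())
E
```

```text
21.05 [ 648.5 -219.5  255.3] 87.7724974630651 0.0
(648.5, -218.3, 257) [ 0.3 -1.2 -1.7] rows>= 0.0
(648.5, -218.3, 95) [  0.2   0.2 162. ] rows>= 2.7
507 [479. 129. 105.] [538. 189. 140.]
```

View pics/i.png

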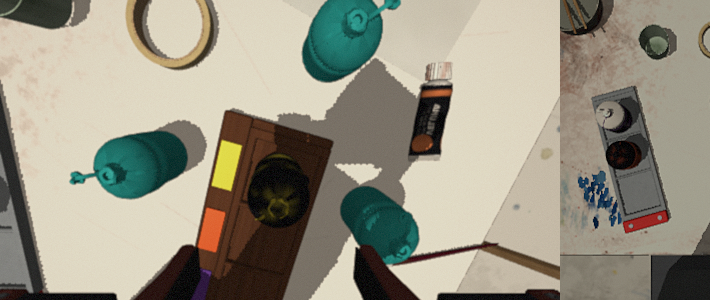

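Orange stands in the middle well with its centre at about (508,159). The black/yellow bottle is between the fingers at (278,188). A turquoise bottle at (378,225) is close to the right finger, so I'll check its clearance.

```bash
python3 - <<'E'
from h import *
a=dict(np.load('a.npz'));P=cloud(a)
h=cv2.cvtColor(a['pixels'],cv2.COLOR_BGR2HSV)
t=(h[...,0]>80)&(h[...,0]<100)&(h[...,1]>150)
v,u=np.mgrid[0:420,0:560]
m=t&(u>400)&(u<455)&(v>170)&(v<220)
q=P[m]
for z in(40,70,100,115,130,150):
    s=q[abs(q[:,2]-z)<10]
    if len(s):print(z,len(s),s.min(0).round(),s.max(0).round())
m=(np.hypot(P[...,0]-649,P[...,1]+218)<60)&(P[...,2]>60);q=P[m]
print('yellow')
for z in(90,105,120,135,150):
    s=q[abs(q[:,2]-z)<8]
    if len(s):print(z,len(s),s.min(0).round(),s.max(0).round())
E
```

```text
40 63 [ 609. -342.   31.] [ 664. -312.   50.]
70 61 [ 609. -338.   60.] [ 665. -312.   80.]
100 70 [ 610. -346.   90.] [ 669. -314.  110.]
115 279 [ 610. -369.  105.] [ 669. -314.  125.]
130 354 [ 615. -368.  120.] [ 673. -319.  140.]
150 93 [ 631. -354.  140.] [ 674. -333.  150.]
yellow
90 73 [ 617. -240.   84.] [ 675. -187.   98.]
105 34 [ 619. -224.   97.] [ 663. -189.  113.]
120 174 [ 620. -248.  112.] [ 679. -188.  128.]
135 391 [ 623. -246.  127.] [ 677. -191.  143.]
150 157 [ 634. -238.  142.] [ 683. -201.  158.]
```

The turquoise bottle's nearest edge is at y=-312 and the finger's back reaches about -275, with the gripper body above its 150 mm top, so it's clear.

>>> jog_arm(increments=[0, 0, 0, 0.3, -0.6, 30, 100, 0, 0, 0, 0, 0, 35, 100, 0, 0, 0, 0, 0, 35, 100, 0, 0, 0, 0, 0, 30, 100, 0, 0, 0, 0, 0, 20, 100, 0, 0, 0, 0, 0, 9, 100, 0, 0, 0, 0, 0, 0, 100, 0, 0, 0, 0, 0, 0, 60, 0, 0, 0, 0, 0, 0, 60, 0, 0, 0, 0, 0, 0, 60, 0, 0, 0, 0, 0, 0, 60, 0, 0, 0, 0, 0, 0, 60])

```text
t: 22.65
ee_pos: [650.0, -218.2, 98.7]
orientation: [3.107, 0.456, 0.003]
ft_force: [0.9, -3.0, 6.4]
width: 59.3
grasp_force: 30.9
```

>>> jog_arm(increments=[0, 0, 0, 0, 0, -8, 50, 0, 0, 0, 0, 0, -15, 50, 0, 0, 0, 0, 0, -25, 50, 0, 0, 0, 0, 0, -35, 50, 0, 0, 0, 0, 0, -35, 50, 0, 0, 0, 0, 0, -35, 50, 0, 0, 0, 0, 0, -30, 50, 0, 0, 0, 0, 0, -7, 50, 0, 0, 0, 0, 0, 0, 50, 0, 0, 0, 0, 0, 0, 50])

```text
t: 23.9
ee_pos: [648.2, -217.0, 285.8]
orientation: [-3.107, -0.457, 0.004]
ft_force: [0.0, -1.1, -3.4]
width: 59.0
grasp_force: 30.6
```

```bash
python3 - <<'E'
from h import *
plan((423.5,135.6,285),(423.5,135.6,97))
E
```

```text
23.9 [ 648.2 -217.   285.8] 59.04456664933224 30.574503019915937
(423.5, 135.6, 285) [-113.7 -402.4    1.9] rows>= 7.0
(423.5, 135.6, 97) [  0.5   0.3 188. ] rows>= 3.1
```

>>> jog_arm(increments=[0, 0, 0, -5.7, -20, 0, 50, 0, 0, 0, -11.3, -40, 0, 50, 0, 0, 0, -11.3, -40, 0, 50, 0, 0, 0, -11.3, -40, 0, 50, 0, 0, 0, -11.3, -40, 0, 50, 0, 0, 0, -11.3, -40, 0, 50, 0, 0, 0, -11.3, -40, 0, 50, 0, 0, 0, -11.3, -40, 0, 50, 0, 0, 0, -11.3, -40, 0, 50, 0, 0, 0, -11.3, -40, 0, 50, 0, 0, 0, -6, -22, 0, 50, 0, 0, 0, 0, 0, 0, 50])

```text
t: 25.4
ee_pos: [423.6, 135.7, 286.8]
orientation: [3.107, 0.461, -0.003]
ft_force: [0.4, -0.6, -3.0]
width: 59.8
grasp_force: 30.6
```

>>> jog_arm(increments=[0, 0, 0, 0, 0, 20, 50, 0, 0, 0, 0, 0, 35, 50, 0, 0, 0, 0, 0, 35, 50, 0, 0, 0, 0, 0, 35, 50, 0, 0, 0, 0, 0, 25, 50, 0, 0, 0, 0, 0, 0, 50, 0, 0, 0, 0, 0, 0, 50])

```text
t: 26.28
ee_pos: [425.6, 134.7, 138.1]
orientation: [3.108, 0.456, 0.001]
ft_force: [0.5, 0.5, -2.7]
width: 59.1
grasp_force: 30.6
```

```bash
python3 - <<'E'
from h import *
plan((423.2,135.6,99))
E
```

```text
26.275 [425.6 134.7 138.1] 59.14926556074077 30.59652326051946
(423.2, 135.6, 99) [-2.  -1.6 39.1] rows>= 0.7
```

>>> jog_arm(increments=[0, 0, 0, -1.8, -1.4, 15, 50, 0, 0, 0, 0, 0, 12, 50, 0, 0, 0, 0, 0, 6, 50, 0, 0, 0, 0, 0, 5, 50, 0, 0, 0, 0, 0, 1, 50, 0, 0, 0, 0, 0, 0, 50, 0, 0, 0, 0, 0, 0, 50])

```text
t: 27.15
ee_pos: [422.9, 135.8, 98.9]
orientation: [-3.108, -0.457, -0.001]
ft_force: [-0.1, -0.1, -2.9]
width: 59.3
grasp_force: 30.6
```

>>> jog_arm(increments=[0, 0, 0, 0, 0, 1, 50, 0, 0, 0, 0, 0, 0, 50, 0, 0, 0, 0, 0, 0, 50])

```text
t: 27.52
ee_pos: [423.6, 135.9, 98.5]
orientation: [-3.108, -0.457, -0.003]
ft_force: [-0.8, -1.6, 6.4]
width: 59.2
grasp_force: 30.8
```

Contact at 98.5, as expected. Releasing, going up and moving aside.

>>> jog_arm(increments=[0, 0, 0, 0, 0, 0, 72, 0, 0, 0, 0, 0, 0, 100, 0, 0, 0, 0, 0, 0, 100, 0, 0, 0, 0, 0, 0, 100, 0, 0, 0, 0, 0, -20, 100, 0, 0, 0, 0, 0, -40, 100, 0, 0, 0, 0, 0, -50, 100, 0, 0, 0, 0, 0, -50, 100, 0, 0, 0, 0, 30, 0, 100, 0, 0, 0, 0, 40, 0, 100, 0, 0, 0, 0, 40, 0, 100, 0, 0, 0, 0, 40, 0, 100])

```text
t: 29.02
ee_pos: [466.0, -9.1, 257.7]
orientation: [-3.108, -0.457, -0.0]
ft_force: [0.9, -0.4, -0.3]
width: 87.8
grasp_force: 0.0
```

>>> jog_arm(increments=[0, 0, 0, 0, 40, 0, 100, 0, 0, 0, 0, 40, 0, 100, 0, 0, 0, 0, 40, 0, 100, 0, 0, 0, 0, 40, 0, 100, 0, 0, 0, 0, 0, 0, 100, 0, 0, 0, 0, 0, 0, 100])

```text
t: 29.78
ee_pos: [511.4, -160.7, 257.3]
orientation: [-3.108, -0.456, 0.001]
ft_force: [0.5, -0.3, 0.6]
width: 87.9
grasp_force: 0.0
```

```bash
python3 - <<'E'
from h import *
top=get_image('top');s=get_image('side')
t=cv2.resize(top['pixels'][120:350,130:330],None,fx=1.826,fy=1.826)
cv2.imwrite('pics/j.png',np.hstack([t[:420],s['pixels'][:,150:]]))
P=cloud(top)
for k,n in((90,'violet'),(0,'orange'),(-90,'yellow')):
    c=G+k*U;m=(np.hypot(P[...,0]-c[0],P[...,1]-c[1])<46)&(P[...,2]>105)&(P[...,2]<140)
    q=P[m];e=(q[:,:2].min(0)+q[:,:2].max(0))/2-c;print(n,len(q),'err x,y rack',e@U,e@[-U[1],U[0]])
for n in('green_cup','tape_roll'):print(n,[r['centre'].round() if hasattr(r['centre'],'round') else r['centre'] for r in models.look_for(n,'top')][:1])
E
```

```text
violet 585 err x,y rack -2.6199133826429275 -0.8315095178980757
orange 510 err x,y rack -1.1247186259773911 -0.28587414415866474
yellow 496 err x,y rack 0.11940619188210655 -0.982520443255053
green_cup [[780.8, 100.1, 27.8]]
tape_roll [[784.9, -53.0, 22.7]]
```

View pics/j.png

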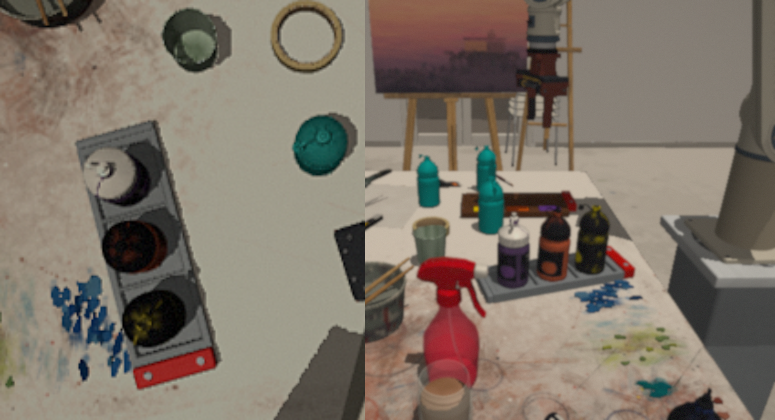

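All three bottles stand upright in the grey wells: violet at (117,177) far from the red end, orange at (134,246) in the middle and yellow at (154,318) near it. Each is within 3 mm of its well centre, and the cup (190,40) and tape (307,35) haven't moved.

```bash
python3 -c "
from h import *
print(job.close_job())"
```

```text
the job is handed in; nothing more can be done
None
```

The job is handed in: by the last camera check, violet, orange and yellow stand upright in reverse order in the grey rack, each within 3 mm of its well centre, and the cup and tape are where they were; the hand-in returned no verdict.

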